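# Feed the socket carriers home on the loader rail

### The arm

A 6-joint arm with a two-finger parallel gripper is mounted at the origin on the work surface. World frame = base frame: x ahead of the robot, y to its left, z up, the work surface at z = 0. Lengths are in m, angles in rad, forces in N, time in s.
With the tool pointing down it reaches from about 0.275 to 0.975 m from the base axis. Payload 8.4 kg.
Tool frame: the origin (TCP) lies midway between the tips of the shut fingers; the grasp point (between the pads) lies 19 mm behind it; z points along the fingers, y is the direction in which the jaws open and shut (so a half turn about z gives the same grasp; the last joint's range is limited). The gripper opens to 92 mm and grips with 3 to 60 N. Pads are 20 mm wide; open, the fingers measure 128 mm over their backs; the gripper's body (75 mm by 189 mm) begins 69 mm behind the grasp point.
Start: joints at [-1.308, 0.353, 1.633, -0, 1.155, -0.002], TCP at [0.164, -0.603, 0.215] pointing down, gripper open.
Joint ranges: [-2.63, 2.63], [-0.92, 2.1], [0.06, 2.66], [-1.3, 4.44], [0, 2.69], [-3.02, 3.02]. Speed limits (rad/s): [2.22, 2.22, 2.79, 3.14, 3.14, 3.14].

### API

Orientations are given as a unit quaternion [w, x, y, z].
In Python, from cell import arm gives the robot as it stands. The module is installed in compiled form; this text tells all that it offers. Calls block until the motion is done:
- arm.move_ptp(position, orientation): joint-space move of the TCP to a pose.
- arm.line_to(position, rotation=None, v=0.15, force_limit=None): straight line of the TCP; rotation=None keeps the orientation; v is the mean speed in m/s. With force_limit (N) it stops when the force on the tool has changed by that much, and returns True; else False.
- arm.set_joints(angles): joint-space move.
- arm.open_gripper() and arm.close(grip_force=None): open the fingers fully, or close them until they stop; grip_force is the grip in N (None keeps the last).
- arm.sleep(seconds).
- arm.inverse_kinematics(position, orientation): joint angles nearest the present ones, or None.
- arm.camera(name): name is "side" or "top"; returns a dict with "pixels" (480x640x3 uint8, blue, green, red), "fovy" (degrees; the focal length in pixels is half the picture's height over the tangent of half this angle, whatever the lens; pixels are square), "cx", "cy" (the principal point, pixels), "world_to_cam" (4x4, takes a point from world to camera coordinates). Camera axes: x right, y down, z forward; pixel columns grow to the right and rows downward; lengths in m; the calibration is good to about 2 mm. A picture is of the moment at which its call begins. There is no depth.
A pose or a line that the arm cannot do raises arm.IKError and nothing moves.
- arm.close_job(): hands the job in, once; it reports no verdict.
Readings, each from a call of its own:
- arm.current_time_s(): time.
- arm.current_joint_pos(): joint angles.
- arm.current_joint_vel(): joint speeds.
- arm.current_joint_efforts(): joint torques, N m.
- arm.current_tcp_pos(): TCP position.
- arm.current_eef_rot(): TCP orientation.
- arm.current_contact_force(): force on the tool from outside, world axes, zero at the start.
- arm.current_torque(): the same for the moment, N m.
- arm.current_finger_gap(): finger opening in m.
Only numpy, scipy, OpenCV 4.12 (cv2) and the standard library are available. Lean on these libraries where they do the work, as an engineer would, in place of code of your own. Each camera call takes 0.05 s, during which the arm holds its last target.

### The job

Push the row of four black socket carriers along the rail from behind, keeping them together as one train, until the first sits fully home against the red end stop. Then swing the yellow keeper arm fully shut across the rail behind the last carrier by pushing it. Only push: lift nothing, leave everything else on the bench undisturbed, and finish clear of everything.

Things in the scene. Friction and masses are not known exactly. Their poses are not given: they have to be found in the camera images.
- rail: Aluminium feed rail fixed to the bench, base 76 wide (x) x 340 long (y) x 12 mm thick; origin at the centre of its underside. Carriers travel towards +y, the -y end is open. The channel floor is 12 mm above the bench; steel side lips, tops 18 mm above the bench, leave a channel 40 mm wide on the centre line.
- keeper_pivot (a point): Axis of the keeper's upright pivot, beside the channel at x = -46, y = -17 mm of the rail, 30 mm above the bench. It stands on an ear of the base plate that reaches out to x = -70 mm. The pivot boss is 20 mm across, 40 mm high.
- stop_face (a point): Point on the face of the red end stop, on the rail's centre line (x = 0, y = +150 mm of the rail), 26 mm above the bench. The stop is 76 mm wide, 12 mm thick, its top 48 mm above the bench.
- keeper (a joint): Yellow keeper arm: 0 = shut, pointing along the rail's +x straight across the channel; opens clockwise seen from above, 1.57 = pointing along the rail's -y, limit 2.0. Flat bar 70 mm long from pivot axis to tip, 10 mm thick, 22 to 38 mm above the bench. Shut, its face is 2 mm behind the last carrier at home; a train not home blocks it. Stays where left (about 0.03 N m).
- keeper_tip (a point): Centre of the end face of the keeper arm, 70 mm from the pivot axis, 30 mm above the bench.
- carrier1: Black socket carrier with a brass rim and white window on top, number 1 of the train counted from the end stop (the first): 38 wide (x) x 40 long (y, along the rail) x 28 mm high, about 80 g; origin at the centre of its underside, which rests on the channel floor (its top is 40 mm above the bench). Neighbours touch. Home, its centre is 130 mm along the rail's y.
- carrier2: Black socket carrier with a brass rim and white window on top, number 2 of the train counted from the end stop: 38 wide (x) x 40 long (y, along the rail) x 28 mm high, about 80 g; origin at the centre of its underside, which rests on the channel floor (its top is 40 mm above the bench). Neighbours touch. Home, its centre is 90 mm along the rail's y.
- carrier3: Black socket carrier with a brass rim and white window on top, number 3 of the train counted from the end stop: 38 wide (x) x 40 long (y, along the rail) x 28 mm high, about 80 g; origin at the centre of its underside, which rests on the channel floor (its top is 40 mm above the bench). Neighbours touch. Home, its centre is 50 mm along the rail's y.
- carrier4: Black socket carrier with a brass rim and white window on top, number 4 of the train counted from the end stop (the last, pushed from behind): 38 wide (x) x 40 long (y, along the rail) x 28 mm high, about 80 g; origin at the centre of its underside, which rests on the channel floor (its top is 40 mm above the bench). Neighbours touch. Home, its centre is 10 mm along the rail's y.
- spare: Bystander, not to be disturbed: the spare carrier, white body, brass rim, green window, 38 x 40 x 28 mm; origin at the centre of its underside.
- hub: Bystander, not to be disturbed: a brass turned hub, foot 40 mm across, stem 22 mm across, 34 mm high; origin at the centre of its underside.
- collar: Bystander, not to be disturbed: a steel collar, 44 mm outside, 26 mm bore, 14 mm high; origin at the centre of its underside.
- jar: Bystander, not to be disturbed: an amber glass jar with a white cap, 44 mm across, 55 mm high; origin at the centre of its underside.
- driver: Bystander, not to be disturbed: a screwdriver lying down, about 170 mm long; origin at the underside of the tool, near its middle, x axis from handle to tip.
- tin: Bystander, not to be disturbed: a small blue box, 60 x 45 x 30 mm; origin at the centre of its underside.

How it is judged:
By the outcome, as a careful person would: the job done as asked, in the order asked, and still so for the second after the job is handed in, with the robot touching nothing.
It also fails if it takes over 48 s, if anything falls off the work surface, if the arm or the gripper's body presses on something with over 40 N, if the wrist force passes 120 N, or if a joint passes its speed limit or range.

## Working session

There is one attempt and no reset: what is moved stays moved. The work goes in short steps, each a Python script; the robot and the scene stay as the last script left them, time stands still between calls to the robot, and variables do not carry over. Pictures are saved under pics/ and viewed, and the job is handed in when it is done.

```bash
mkdir -p pics; python3 - <<'E'
from cell import arm
import cv2,numpy as np
for n in ("top","side"):
    c=arm.camera(n); cv2.imwrite(f"pics/{n}0.png",c["pixels"])
    print(n,c["fovy"],c["cx"],c["cy"]);print(np.round(c["world_to_cam"],4).tolist())
print(arm.current_time_s(),arm.current_eef_rot(),arm.current_finger_gap())
E
```

```text
top 43.809868464702 311.89942955181476 238.5107393702178
[[-0.005, -1.0, 0.0076, 0.0302], [-0.9897, 0.0038, -0.1433, 0.5576], [0.1432, -0.0083, -0.9897, 1.1528], [0.0, 0.0, 0.0, 1.0]]
side 55.179829172489534 318.2636969324832 246.7896265384705
[[0.8702, -0.4925, 0.0113, -0.4566], [-0.3448, -0.6252, -0.7002, 0.2111], [0.3519, 0.6054, -0.7138, 0.8419], [0.0, 0.0, 0.0, 1.0]]
0.1 [-6.00895843e-04  9.91248075e-01  1.32010936e-01 -7.30362607e-05] 0.09209832614515938
```

```bash
ls . pics
```

```text
.:
pics

pics:
side0.png
top0.png
```

View pics/top0.png

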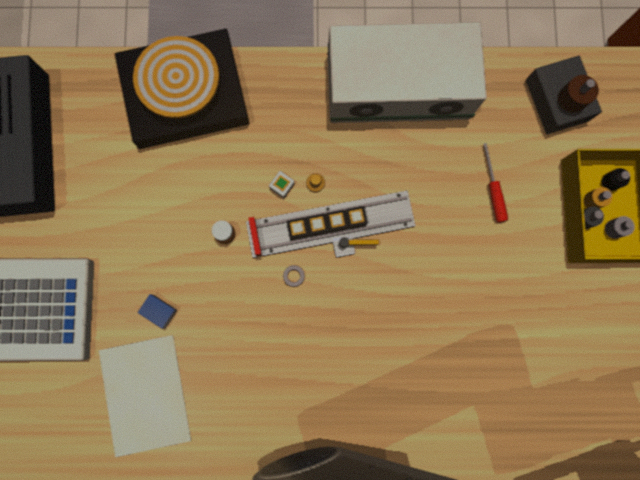

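View pics/side0.png

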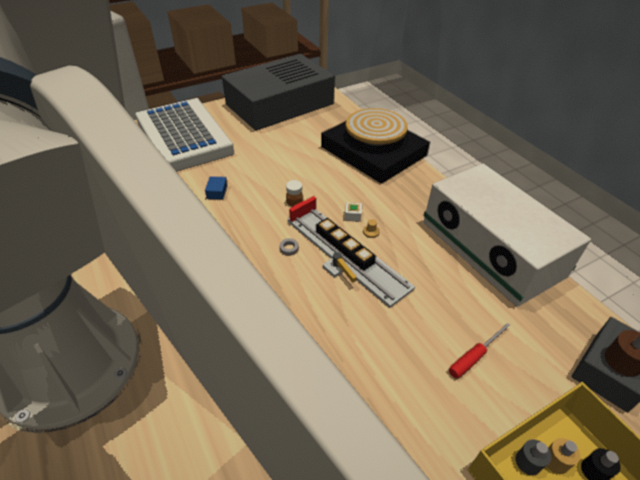

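```bash
python3 - <<'E'
import cv2
a=cv2.imread("pics/top0.png")[170:270,235:425]; cv2.imwrite("pics/top0z.png",cv2.resize(a,None,fx=4.2,fy=4.2,interpolation=cv2.INTER_CUBIC))
a=cv2.imread("pics/side0.png")[180:310,270:425]; cv2.imwrite("pics/side0z.png",cv2.resize(a,None,fx=4.5,fy=4.5,interpolation=cv2.INTER_CUBIC))
E
```

```text
(no output)
```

View pics/top0z.png

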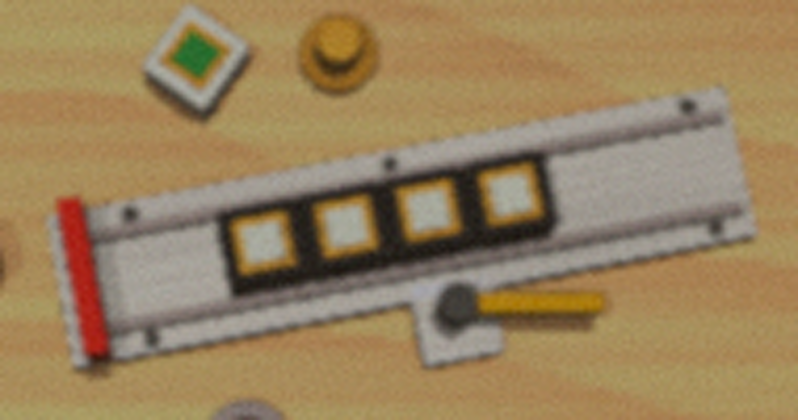

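View pics/side0z.png

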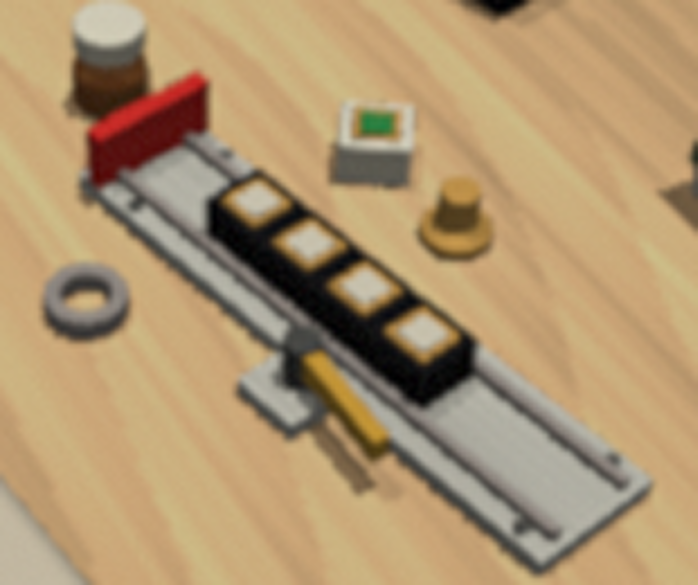

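```bash
cat > h.py <<'E'
import numpy as np, cv2
from scipy.optimize import least_squares
def proj(c,P):
    P=np.atleast_2d(P); q=P@c["world_to_cam"][:3,:3].T+c["world_to_cam"][:3,3]
    f=240/np.tan(np.radians(c["fovy"])/2)
    return np.c_[c["cx"]+f*q[:,0]/q[:,2], c["cy"]+f*q[:,1]/q[:,2]]
def r2w(p,R):  # rail mm -> world
    R=np.asarray(R,float); c,s=np.cos(p[2]),np.sin(p[2])
    return np.c_[p[0]+(c*R[...,0]-s*R[...,1])/1e3,p[1]+(s*R[...,0]+c*R[...,1])/1e3,R[...,2]/1e3]
E
python3 - <<'E'
from h import *; from cell import arm
T=arm.camera("top");S=arm.camera("side")
zt=lambda u:(np.array(u,float)+.5)/4.2-.5+[235,170]
zs=lambda u:(np.array(u,float)+.5)/4.5-.5+[270,180]
fixed=[(T,zt((725,88)),(38,-170,12)),(T,zt((755,237)),(-38,-170,12)),(T,zt((52,218)),(38,170,12)),
(T,zt((58,200)),(38,162,48)),(T,zt((80,198)),(38,150,48)),(T,zt((108,352)),(-38,150,48)),(T,zt((86,357)),(-38,162,48)),
(T,zt((458,304)),(-46,-17,40)),(S,zs((302,335)),(-46,-17,40)),(S,zs((650,487)),(38,-170,12)),(S,zs((540,562)),(-38,-170,12)),
(S,zs((98,140)),(-38,150,48)),(S,zs((208,85)),(38,150,48))]
car=[(T,zt(u)) for u in [(265,242),(347,224),(428,209),(511,192)]]
cas=[(S,zs(u)) for u in [(260,201),(312,243),(368,287),(425,332)]]
def res(p,full=False):
    r=[proj(c,r2w(p,np.array([m])))[0]-u for c,u,m in fixed]
    for i in range(4):
        for c,u in (car[i],cas[i]): r.append(proj(c,r2w(p,np.array([[0,p[3+i],40]])))[0]-u)
    t=p[7]; tip=np.array([[-46+70*np.cos(t),-17-70*np.sin(t),38]])
    r+= [proj(T,r2w(p,tip))[0]-zt((604,303)), proj(S,r2w(p,tip))[0]-zs((378,440))]
    return np.array(r) if full else np.ravel(r)
s=least_squares(res,[.55,0,.15,80,40,0,-40,1.5],x_scale=[.1,.1,.1,10,10,10,10,.1],loss="soft_l1")
print(np.round(s.x,4)); print(np.round(res(s.x,True),1).tolist())
np.save("fit.npy",s.x)
for n,m in dict(stop=(0,150,26),piv=(-46,-17,30)).items(): print(n,r2w(s.x,np.array([m])))
E
```

```text
[ 5.92300e-01 -1.07000e-02  1.87400e-01  6.77398e+01  2.78827e+01
 -1.20171e+01 -5.22054e+01  1.77340e+00]
[[0.1, 0.1], [0.8, 0.1], [-1.4, -0.2], [-0.7, 0.2], [0.0, -0.4], [0.2, 0.1], [-0.6, 0.0], [0.2, 0.1], [0.4, 0.2], [1.1, -2.2], [0.5, -0.3], [0.6, -0.4], [1.1, -1.4], [0.1, 0.5], [-0.0, -0.0], [0.1, 1.1], [0.1, -0.1], [0.3, 0.9], [-0.2, -0.1], [0.2, 1.2], [-0.1, 0.1], [0.3, 0.9], [0.6, -0.7]]
stop [[0.56431004 0.13665489 0.026     ]]
piv [[ 0.55023552 -0.03599189  0.03      ]]
```

```bash
cat >> h.py <<'E'
from scipy.spatial.transform import Rotation as Ro
fit=np.load("fit.npy")
def quat(yaw):  # tool x at world yaw, pointing down
    q=(Ro.from_euler("z",yaw)*Ro.from_euler("x",np.pi)).as_quat(); return np.array([q[3],*q[:3]])
def W(x,y,z): return r2w(fit,np.array([[x,y,z]]))[0]
def w2r(P):
    d=np.array(P[:2])-fit[:2];c,s=np.cos(fit[2]),np.sin(fit[2]); return np.round([1e3*(c*d[0]+s*d[1]),1e3*(-s*d[0]+c*d[1]),1e3*P[2]],1)
def snap(arm,tag):
    for n,(r,k) in dict(top=((170,300,200,425),3.5),side=((180,310,270,425),4.5)).items():
        a=arm.camera(n)["pixels"]; cv2.imwrite(f"pics/{n}{tag}_full.png",a); a=a[r[0]:r[1],r[2]:r[3]]
        cv2.imwrite(f"pics/{n}{tag}.png",cv2.resize(a,None,fx=k,fy=k,interpolation=cv2.INTER_CUBIC))
E
python3 - <<'E'
from h import *; from cell import arm
arm.close(20)
q=quat(np.pi/2+fit[2])
arm.move_ptp(W(0,-108,150),q)
print(arm.current_time_s(),w2r(arm.current_tcp_pos()),arm.current_joint_pos().round(2),arm.current_finger_gap())
arm.line_to(W(0,-108,24),v=.12)
print(arm.current_time_s(),w2r(arm.current_tcp_pos()),arm.current_contact_force().round(2))
snap(arm,1)
E
```

```text
3.9167 [  -0.3 -108.9  150.1] [-0.19  0.42  1.69 -0.    1.03 -0.38] 0.0006055293585054973
5.1167 [   0.6 -108.3   24.8] [-0.11 -1.05 -0.3 ]
```

View pics/side1.png

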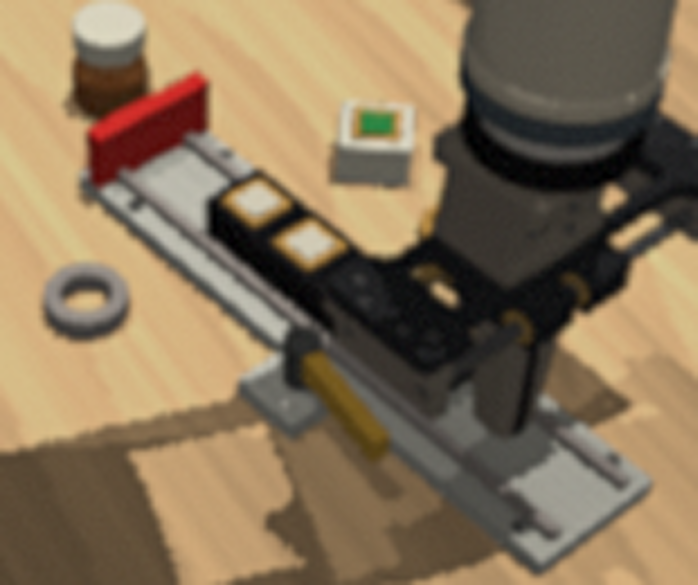

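View pics/top1.png

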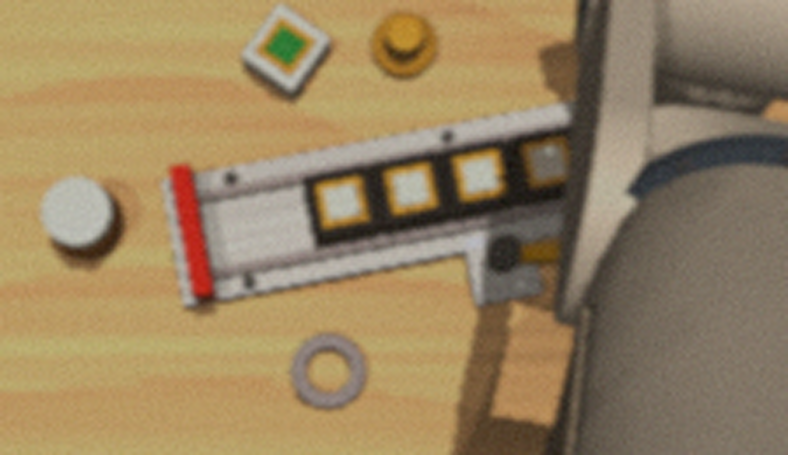

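The fingers are down inside the channel (side crop around (500,430)), behind carrier 4 and clear of the keeper. Next I push the train.

```bash
python3 - <<'E'
from h import *; from cell import arm
f0=arm.current_contact_force()
def st(l): print(l,arm.current_time_s(),w2r(arm.current_tcp_pos()),(arm.current_contact_force()-f0).round(2))
print(arm.line_to(W(0,-30,24),v=.035,force_limit=15)); st("A")
print(arm.line_to(W(0,-8,24),v=.012,force_limit=10)); st("B")
snap(arm,2)
E
```

```text
False
A 7.5917 [ -0. -30.  24.] [-0.26 -2.33 -0.25]
True
B 8.5333 [  0.3 -21.6  24. ] [ 0.71 -3.14  3.  ]
```

View pics/side2.png

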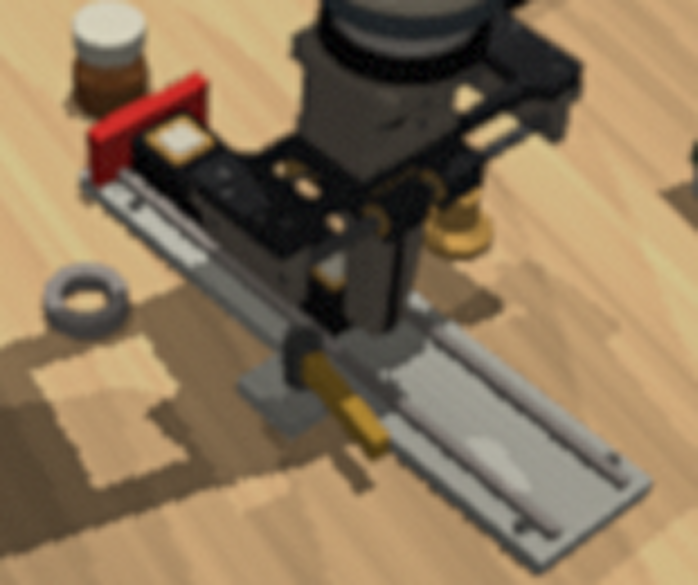

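View pics/top2.png

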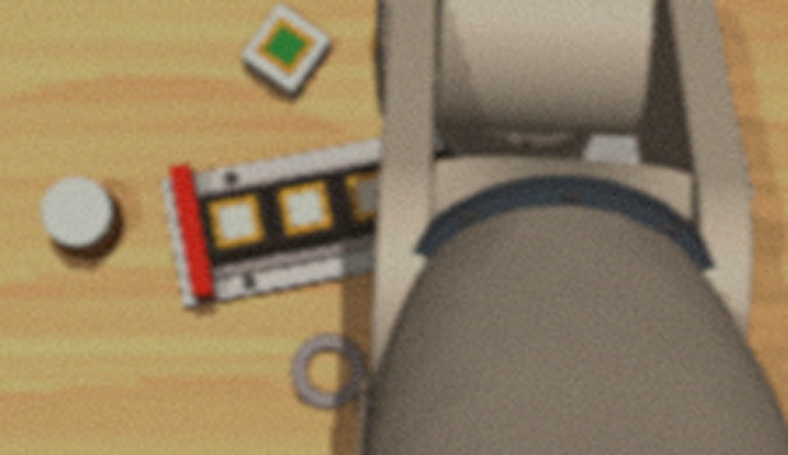

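```bash
python3 - <<'E'
from h import *; from cell import arm
f0=arm.current_contact_force()
def st(l): print(l,arm.current_time_s(),w2r(arm.current_tcp_pos()),(arm.current_contact_force()-f0).round(2))
print(arm.line_to(W(0,-8,24),v=.012,force_limit=16)); st("B2")
c=arm.camera("top")
for y in (128,130): print(y,(proj(c,[W(0,y,40)])-[200,170])*3.5)
arm.line_to(W(0,-60,24),v=.1); st("back")
arm.line_to(W(0,-70,90),v=.2)
snap(arm,3)
E
```

```text
True
B2 9.0917 [  0.3 -21.7  23.8] [-0.58 -1.49  1.87]
128 [[238.84719347 221.83885511]]
130 [[235.40247626 222.49652937]]
back 9.675 [ -0.3 -60.5  23.8] [-2.23  1.29 -1.68]
```

View pics/side3.png

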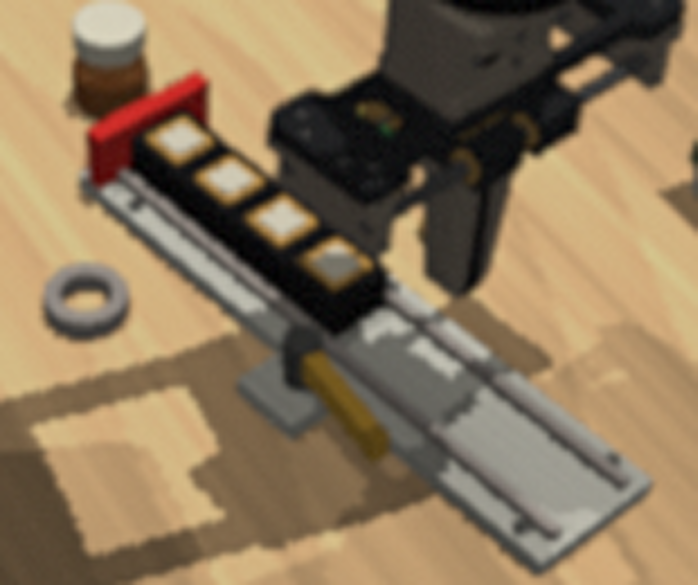

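View pics/top3.png

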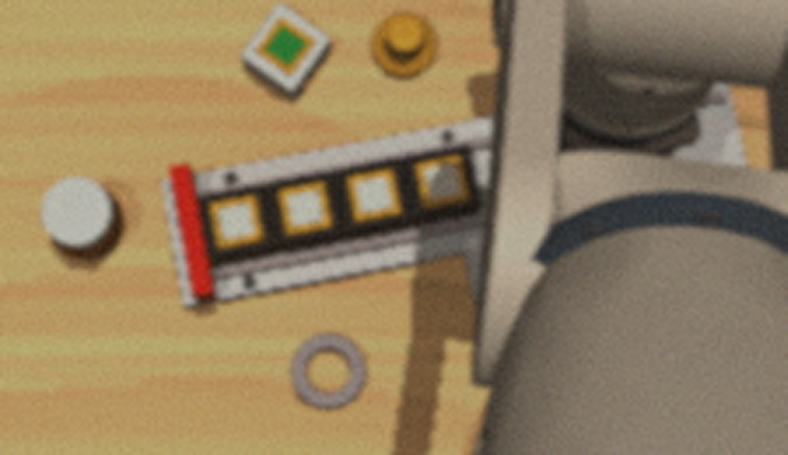

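Window 1 is at (236,222) in the top crop, which matches the home prediction of (235,222). The train is closed up against the stop, and a second, harder push gave no further travel. Next is the keeper.

```bash
cat >> h.py <<'E'
def K(t,d,r=48,z=25):
    b=np.array([np.cos(-t),np.sin(-t)]); n=np.array([-b[1],b[0]])  # n = closing direction
    p=np.array([-46,-17])+r*b-d*n
    return W(p[0],p[1],z), quat(-t+np.pi/2+fit[2])
E
python3 - <<'E'
from h import *; from cell import arm
t0=fit[7]
p,q=K(t0,30,z=100); arm.move_ptp(p,q); print(arm.current_time_s(),w2r(arm.current_tcp_pos()),arm.current_joint_pos().round(2))
p,q=K(t0,30); print(w2r(p),arm.line_to(p,v=.1,force_limit=15))
print(arm.current_time_s(),w2r(arm.current_tcp_pos()),arm.current_contact_force().round(1))
snap(arm,4)
E
```

```text
11.7917 [-85.  -57.9  99.7] [-0.16  0.35  1.94  0.    0.85  1.42]
[-85. -58.  25.] False
12.6917 [-84.7 -58.1  25.4] [0.6 0.1 0.6]
```

View pics/side4.png

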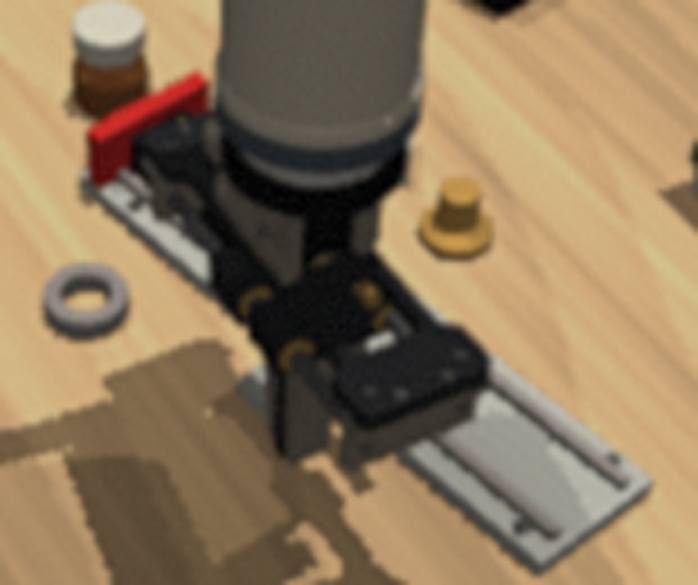

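```bash
python3 - <<'E'
from h import *; from cell import arm
t0=fit[7]
p,q=K(t0,16); print(arm.line_to(p,q,v=.04,force_limit=12))
f0=arm.current_contact_force()
ok=True
for t in np.linspace(t0,0.12,8)[1:]:
    p,q=K(t,16); h=arm.line_to(p,q,v=.045,force_limit=12)
    print(round(t,2),h,round(arm.current_time_s(),2),(arm.current_contact_force()-f0).round(1))
    if h: ok=False;break
print(w2r(arm.current_tcp_pos()),w2r(p)); snap(arm,5)
E
```

```text
False
1.54 False 13.71 [0.6 0.1 0.4]
1.3 False 14.12 [-0.5  0.1  0.5]
1.06 False 14.54 [-0.2 -0.2  0.1]
0.83 False 14.96 [0.  0.1 0.5]
0.59 False 15.38 [0.7 0.8 0.2]
0.36 False 15.79 [ 0.3 -0.3 -0.7]
0.12 False 16.21 [ 0.5 -0.4 -0.3]
[ -0.4 -38.8  25. ] [ -0.3 -38.6  25. ]
```

View pics/side5.png

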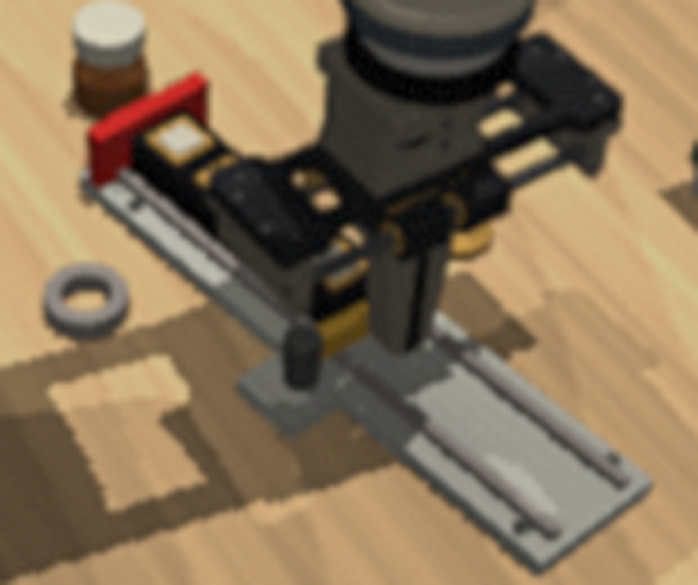

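The keeper is swinging with the fingers: yellow bar at about (340,330), nearly across the channel. Now the final press.

```bash
python3 - <<'E'
from h import *; from cell import arm
f0=arm.current_contact_force()
def st(l): print(l,round(arm.current_time_s(),2),w2r(arm.current_tcp_pos()),(arm.current_contact_force()-f0).round(2))
p,q=K(0,17); print(arm.line_to(p,q,v=.03,force_limit=8)); st("sh")
p,q=K(0,8); print(arm.line_to(p,q,v=.012,force_limit=8)); st("press")
arm.sleep(.3); st("hold")
p,q=K(0,45); arm.line_to(p,v=.08); st("back")
p,q=K(0,55,z=160); arm.line_to(p,v=.15)
p=W(0,-150,300); arm.move_ptp(p,quat(np.pi/2+fit[2]))
st("up"); snap(arm,6)
E
```

```text
False
sh 16.63 [  1.9 -34.1  25. ] [0.07 0.9  0.96]
True
press 16.98 [  2.  -33.5  24.9] [ 0.42 -2.67  2.4 ]
hold 17.27 [  2.  -33.5  24.8] [ 2.58 -2.9   4.3 ]
back 17.78 [  1.6 -62.4  24.8] [-0.12 -1.02 -0.07]
up 19.52 [  -0.7 -149.3  298. ] [-0.24 -0.01  0.05]
```

View pics/side6.png

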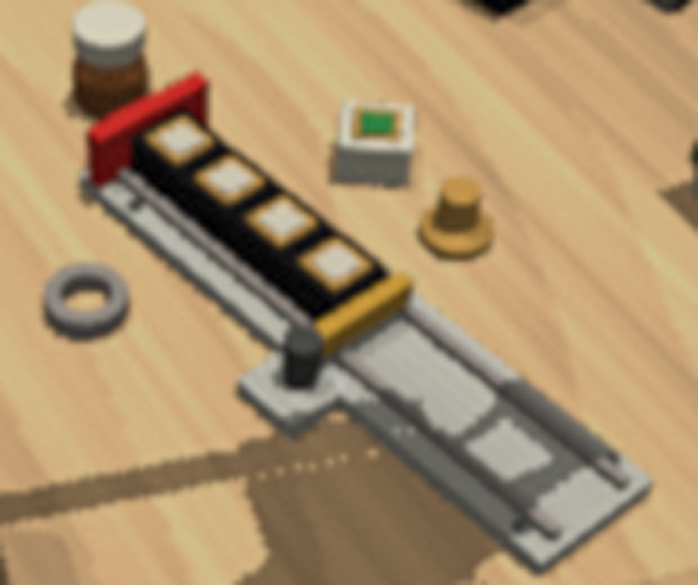

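View pics/top6_full.png

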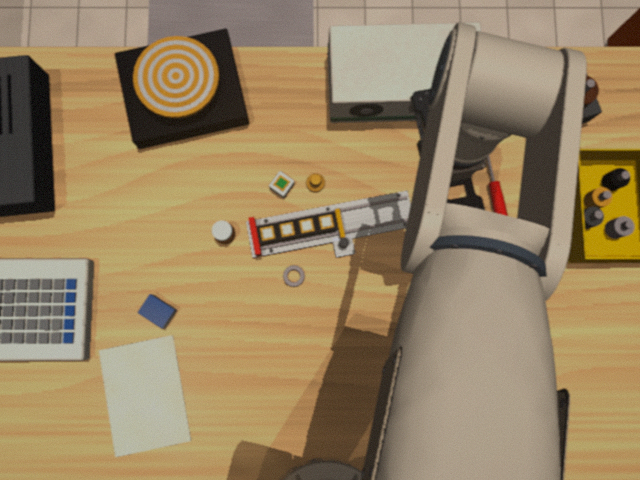

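```bash
python3 - <<'E'
from h import *; from cell import arm
c=arm.camera("top"); im=c["pixels"]; a=cv2.imread("pics/top0.png")
for t in (0,.05):
    print(t,(proj(c,[W(-46+70*np.cos(t),-17-70*np.sin(t),38)])-[235,170])*4.2)
z=cv2.resize(im[170:270,235:425],None,fx=4.2,fy=4.2,interpolation=cv2.INTER_CUBIC); cv2.imwrite("pics/topz7.png",z)
d=cv2.absdiff(cv2.GaussianBlur(im,(3,3),0),cv2.GaussianBlur(a,(3,3),0)).max(2)
for n,(x,y) in dict(spare=(281,184),hub=(316,182),collar=(293,276),jar=(223,232),tin=(157,311)).items(): print(n,d[y-16:y+16,x-16:x+16].max())
# keeper line fit
hsv=cv2.cvtColor(im,cv2.COLOR_BGR2HSV); y,x=np.nonzero(cv2.inRange(hsv[205:245,335:350],(18,170,60),(35,255,255))); 
print(len(x),x.mean()+335,y.mean()+205, cv2.fitLine(np.c_[x,y].astype(np.float32),cv2.DIST_L2,0,.01,.01)[:2].ravel())
q=proj(c,[W(-46,-17,38),W(24,-17,38)]);print(q,(q[1]-q[0])/np.linalg.norm(q[1]-q[0]))
E
```

```text
0 [[427.93279282 161.62405449]]
0.05 [[435.10709803 160.44186434]]
spare 22
hub 23
collar 22
jar 23
tin 22
136 339.15441176470586 222.72058823529412 [0.21111797 0.97746056]
[[343.78234072 242.22910106]
 [336.88876019 208.48191773]] [-0.20013839 -0.97976764]
```

View pics/topz7.png

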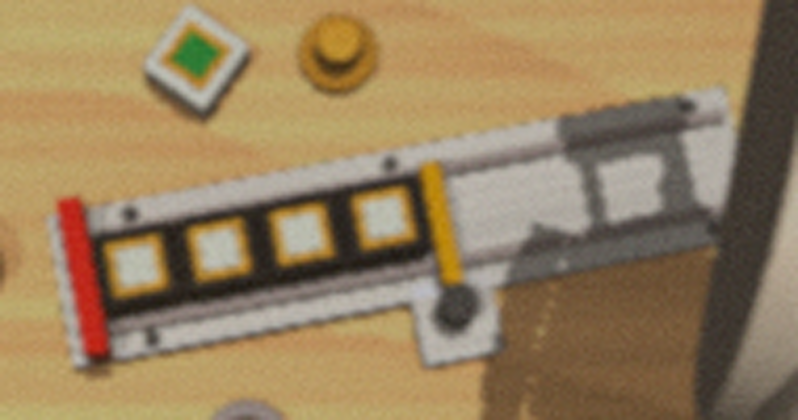

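```bash
python3 -c "
from cell import arm
print(arm.current_time_s(),arm.current_contact_force().round(2)); arm.close_job()"
```

```text
19.6667 [0.99 0.26 0.57]
the job is handed in; nothing more can be done
```

I pushed the four carriers along the rail as one closed train until the first sat against the red stop. Then I swung the keeper shut behind the last one. The job was handed in at 19.7 s with the arm about 0.3 m above the bench.

- **Train:** A second, harder push gave no further travel. In the top view, carrier 1's window was within about a pixel of where it should be at home, and no gaps showed between carriers.
- **Keeper:** The final press met a hard stop (8 N force limit). The finger position there put the bar's rear face within about 0.2 mm of its shut position. In the picture the bar lies about 0.01 rad from the predicted shut line, and the tip about 1 pixel off, both within how well the images can be read.
- **Bystanders:** The spare, hub, collar, jar and tin showed only image noise compared with the first picture. The arm partly hid the screwdriver in the last view, so I could not fully check it, but the fingers never worked near it.

No check failed. The fingers came out about 1.7 mm deeper along the rail than I had assumed. The force-limited pushes absorbed that.

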